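# Uncover the staining bath and take out the slide rack

## Robot

A 6-joint arm with a two-finger parallel gripper is mounted at the origin on a cart in front of the work surface, level with it; the furniture and walls round the work are solid. World frame = base frame: x ahead of the robot, y to its left, z up, the work surface at z = 0. Lengths are in m, angles in rad, forces in N, time in s.
With the tool pointing down it reaches from about 0.25 to 0.775 m from the base axis. Payload 4 kg.
Tool frame: the origin (TCP) lies at the very end of the fingers, on their centre line; the grasp point (between the pads) lies tcp_to_grasp behind it (tcp_to_grasp is the distance from the TCP to the grasp point, in m); z points along the fingers, y is the direction in which the jaws open and shut (so a half turn about z gives the same grasp; the last joint's range is limited). The gripper opens to 94 mm and grips with 3 to 60 N. Pads are 16 mm wide; open, the fingers measure 119 mm over their backs; the gripper's body (75 mm by 177 mm) begins 78 mm behind the grasp point.
Start: joints at [-1.33, 0.087, 1.371, -0, 1.684, -0.103], TCP at [0.185, -0.518, 0.206] pointing down, gripper open.
Joint ranges: [-3.1, 3.1], [-0.76, 2.03], [0.27, 2.55], [-1.08, 4.22], [0.17, 2.65], [-2.57, 2.57]. Speed limits (rad/s): [2.79, 2.79, 3.14, 3.14, 3.14, 3.14].

## Interface

Orientations are given as [roll, pitch, yaw] about the fixed x, y, z axes, in that order (R = Rz(yaw) Ry(pitch) Rx(roll)).
In Python, from bench import * gives the robot as it stands.
- The arm moves only by the tool play_rows, never from a script. Its argument "rows" is a list of rows, each a list of 3 entries, a list of its own where there are three numbers: the finger opening in cm, from 0 to 9.4, then the shift along the world's x, y, z in cm, then the turn, a rotation vector about the world's x, y, z in rad. A call has 1 to 8 rows; each row is the pose to reach, as a shift and turn from the pose commanded when the call began; what a row does not reach only later rows make up. A row lasts 1/12 s, in which the tool goes at most 41.7 mm and 7.16 degrees, less where a joint would pass 70% of its speed; a pose out of reach is approached as far as the arm can. A call with a gripper value outside its range is refused whole. The fingers move at their own pace and stop on an object; the grip force is fixed at half the most. Time passes only in rows, so rows that repeat a pose let the fingers close. It gives the time, the measured TCP pose, the force and the opening at its end, in the units of the state.
- get_obs(): the state, without advancing time (a new reading comes with each control period).
- snapshot(name): name is "scene" or "top" or "wrist"; returns a dict with "pixels" (400x640x3 uint8, red, green, blue), "fx", "fy", "cx", "cy" (pixels), "rvec" (rotation vector, rad) and "tvec" (3), from world to camera coordinates, as OpenCV has them. Camera axes: x right, y down, z forward; pixel columns grow to the right and rows downward; lengths in m; the calibration is good to about 2 mm. A picture is of the moment at which its call begins. There is no depth.
- close_job(): hands the job in, once; it reports no verdict.
Trained networks look in the newest picture that a camera, given by its name, has taken for a name from the list of things; names that differ only in an ending like _2 or _b are one class to them, and where a whole thing is asked for, a point or a joint stands for the part that bears it (a point fixed in the world has none). Each returns a list of dicts, best first, with "confidence" (0 to 1); they miss things now and then, are a little off and sometimes report something else, mostly with a low value. They report only what shows in the picture. A call takes as long as a camera call.
- silhouettes(camera, label): "mask" (400x640 bool, what is visible of it) and "point" ([row, column] in pixels, amid what is visible of it).
The state is a dict: "time": time; "joint_positions": joint angles; "qvel": joint speeds; "joint_torque": joint torques, N m; "tool_pos": TCP position; "ee_rot": TCP orientation; "wrist_force": force on the tool from outside, world axes, zero at the start; "wrist_torque": the same for the moment, N m; "width": finger opening in m.
Only numpy, scipy, OpenCV 4.12 (cv2) and the standard library are available. Lean on these libraries where they do the work, as an engineer would, in place of code of your own. Each camera call takes 0.05 s, during which the arm holds its last target. There are 200 camera calls.

## Task

The slides in the staining bath are done. Tip the bath's loose cover up by its finger lip and over, so that it stands on end on the ledge at the opposite side of the trough, in front of its back stop; then lift the slide rack out by its wire handle, keep it upright, and set it down gently and flat inside the steel drip tray. Leave the cover standing on its ledge and do not disturb the other things on the bench.

Things in the scene. Friction and masses are not known exactly. Their poses are not given: they have to be found in the camera images.
- bath: Grey staining bath, fixed. Origin on the bench under the closed cover's middle; x points away from the cover's lip, about to the robot's right, and is called back here; z up. Casing x -62..113, y +-68 mm. Trough opening x -52..32, y +-46, floor z 15. Flat seat round it, where the cover rests, z 70; side guides at y +-63.5..68 up to z 74. Cover, rack and ledge are described in its frame
- ledge_edge (a point): Middle of the front edge of the ledge behind the trough: bath frame x 62.5, y 0, z 75 (a step 5 mm above the seat). The closed cover's back wall stands just before this step and pivots on it when tipped. The ledge is 47 mm deep, ended by a steel back stop (front face x 109.5, top z 138); the open cover stands between
- cover: Loose hood-shaped steel cover, 160 g, 120 x 120 x 40 mm, walls 4 mm, open below. Origin: middle of its open underside; z up through its top; axes as the bath's when closed (origin then at z 70 of the bath). Opened, it stands on its back (+x) wall, leaning on the back stop or upright, z axis about level and pointing to the bath's back, lip uppermost about 215 mm above the bench
- cover_lip (a point): Middle of the finger lip, at its underside, 2 mm from its front edge. The lip is flat, 90 mm wide (y), 4 mm thick, along the cover's front lower edge, from cover x -60 to -84; it overhangs the bath's front by 22 mm with free space below down to the bench
- slide_rack: Steel rack holding glass slides, 140 g nominal, standing on the trough floor under the cover; basket 56 (x) x 76 (y) x 32 mm high. Origin: middle of its underside, z up. An arched wire handle spans it along y
- rack_grip (a point): Middle of the rack's handle bar: round bar 9 mm thick, 60 mm long along the rack's y axis, 79 mm above the rack's underside (24 mm above the bath's seat when the rack is in the trough)
- drip_tray: Shallow open steel tray fixed to the bench, 120 (x) x 140 (y) x 12 mm high, walls 4 mm, inner floor about 4 mm above the bench. Origin: middle of its underside
- slide_box: Closed green slide box, 94 x 100 x 36 mm, bystander on the other side of the bath from the drip tray. Origin: middle of underside
- petri: Lidded petri dish, 63 mm round, 16 mm high, bystander. Origin: middle of underside
- dropper_bottle: Brown dropper bottle, 30 mm round, 86 mm high, bystander. Origin: middle of underside
- forceps: Fine steel forceps lying on the bench, 9 x 113 x 10 mm, bystander. Origin: middle of underside
- sticky_pad: Sticky note pad, 78 x 78 x 12 mm, bystander. Origin: middle of underside

How it is judged:
By the outcome, as a careful person would: the job done as asked, in the order asked, and still so for the second after the job is handed in, with the robot touching nothing.
It also fails if it takes over 58 s, if anything falls off the work surface, if the arm or the gripper's body presses on something with over 40 N, if the wrist force passes 120 N, or if a joint passes its speed limit or range.

## Working session

There is one attempt and no reset: what is moved stays moved. The work goes in short steps, Python scripts to look and compute and a tool call to move; the robot and the scene stay as the last step left them, time stands still between calls to the robot, and variables do not carry over. Pictures are saved under pics/ and viewed, about 8 in all and at most 12, crops included, and the job is handed in when it is done.

Besides the shell and the picture viewer there is one more tool, called after "Request:" by a JSON object that holds its "op" and its "data". play_rows: Moves the arm, as the interface text tells. Its arguments: {"type":"object","properties":{"rows":{"type":"array"}},"required":["rows"]}

```bash
mkdir -p pics; ls; python3 - <<'E'
from bench import *
import cv2,numpy as np
o=get_obs();print({k:np.round(v,3).tolist() for k,v in o.items()})
ims=[]
for c in ["scene","top"]:
    s=snapshot(c);im=s["pixels"][:,:,::-1].copy();cv2.imwrite(f"pics/{c}0.png",im)
    print(c,s["fx"],s["cx"],s["cy"],np.round(s["rvec"],3),np.round(s["tvec"],3))
    for l in ["bath","cover","cover_lip","slide_rack","rack_grip","drip_tray","slide_box","petri","dropper_bottle","forceps","sticky_pad"]:
        print(l,[(round(float(d["confidence"]),2),np.round(d["point"]).tolist(),int(d["mask"].sum())) for d in silhouettes(c,l)[:2]])
E
```

```text
pics
{'time': 0.0, 'joint_positions': [-1.33, 0.088, 1.372, -0.0, 1.684, -0.103], 'qvel': [0.0, 0.0, -0.002, -0.001, -0.001, -0.001], 'joint_torque': [-0.002, -34.019, -30.243, 0.072, 0.033, -0.0], 'tool_pos': [0.185, -0.517, 0.204], 'ee_rot': [-3.139, -0.0, 0.344], 'wrist_force': [0.115, -0.022, -0.469], 'wrist_torque': [0.037, 0.001, -0.044], 'width': 0.094}
scene 494.9443478469867 317.3020874480945 205.06374055676707 [ 0.116 -2.832  1.274] [0.527 0.13  1.469]
bath [(0.56, [235.0, 318.0], 1414)]
cover [(0.85, [222.0, 296.0], 1860)]
cover_lip [(0.72, [221.0, 297.0], 1844)]
slide_rack []
rack_grip []
drip_tray [(0.91, [178.0, 337.0], 886)]
slide_box [(0.71, [307.0, 334.0], 1343), (0.42, [223.0, 296.0], 1881)]
petri [(0.67, [299.0, 250.0], 337)]
dropper_bottle []
forceps []
sticky_pad [(0.74, [222.0, 293.0], 1850), (0.57, [211.0, 366.0], 487)]
top 449.49672273319015 321.8868362585668 201.10265327986858 [ 2.038 -2.166  0.243] [0.006 0.567 1.273]
bath [(0.72, [209.0, 332.0], 1192)]
cover [(0.75, [198.0, 306.0], 2000)]
cover_lip [(0.95, [194.0, 304.0], 2011), (0.31, [263.0, 358.0], 713)]
slide_rack []
rack_grip []
drip_tray [(0.98, [228.0, 410.0], 1847)]
slide_box [(0.77, [243.0, 229.0], 1099)]
petri [(0.84, [174.0, 232.0], 257), (0.47, [195.0, 303.0], 2009)]
dropper_bottle [(0.26, [245.0, 228.0], 1117)]
forceps [(0.56, [270.0, 277.0], 54), (0.45, [241.0, 230.0], 1077)]
sticky_pad [(0.8, [261.0, 359.0], 632)]
```

View pics/scene0.png

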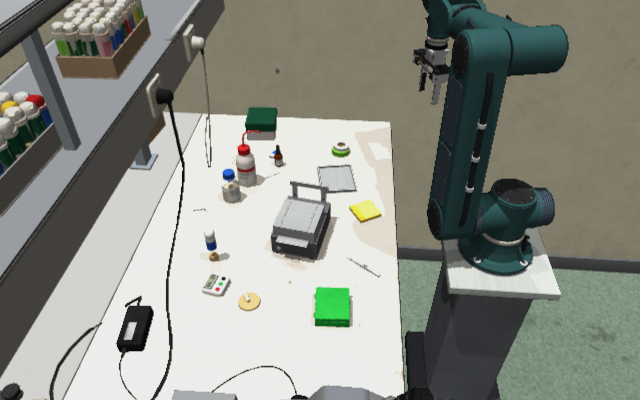

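View pics/top0.png

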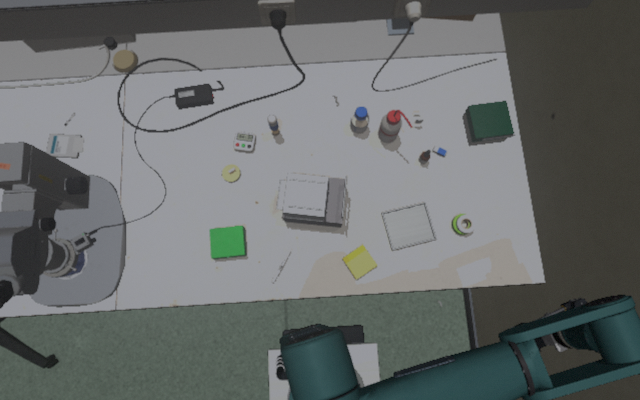

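```bash
cat > h.py <<'E'
from bench import *
import cv2,numpy as np
from scipy.optimize import minimize
from scipy.spatial.transform import Rotation as Ro
def proj(P,s):
    K=np.array([[s["fx"],0,s["cx"]],[0,s["fy"],s["cy"]],[0,0,1]])
    return cv2.projectPoints(np.asarray(P,float).reshape(-1,3),np.array(s["rvec"],float),np.array(s["tvec"],float),K,None)[0][:,0]
def box(x0,x1,y0,y1,z0,z1):
    return np.array([[x,y,z] for x in(x0,x1) for y in(y0,y1) for z in(z0,z1)])/1000
def place(P,p):
    c,s=np.cos(p[2]),np.sin(p[2]);return np.asarray(P)@np.array([[c,s,0],[-s,c,0],[0,0,1]])+[p[0],p[1],0]
def ray(px,s,z):  # px (row,col) -> world at height z
    R=cv2.Rodrigues(np.array(s["rvec"],float))[0];C=-R.T@np.array(s["tvec"])
    d=R.T@np.array([(px[1]-s["cx"])/s["fx"],(px[0]-s["cy"])/s["fy"],1]);return C+d*(z-C[2])/d[2]
def sil(boxes,p,s,up=4):
    m=np.zeros((400*up,640*up),np.uint8)
    for b in boxes:
        h=cv2.convexHull(((proj(place(b,p),s)+.5)*up-.5).astype(np.float32))
        cv2.fillConvexPoly(m,np.round(h).astype(np.int32),1)
    return cv2.resize(m.astype(np.float32),(640,400),interpolation=cv2.INTER_AREA)
def fit(boxes,obs,p0):
    def f(p): 
        e=0
        for s,m in obs:
            a=sil(boxes,p,s);e+=1-np.minimum(a,m).sum()/np.maximum(a,m).sum()
        return e/len(obs)
    sx=[p0+np.array(d) for d in([0,0,0],[.015,0,0],[0,.015,0],[0,0,.15])]
    r=minimize(f,p0,method="Nelder-Mead",options=dict(initial_simplex=sx,xatol=2e-4,fatol=1e-4,maxiter=150));return r.x,r.fun
def draw(im,boxes,p,s,k,off,col):
    for b in boxes:
        q=(proj(place(b,p),s)+.5-off)*k
        for i in range(8):
            for j in range(i):
                if bin(i^j).count("1")==1: cv2.line(im,tuple(int(v) for v in q[i]),tuple(int(v) for v in q[j]),col,1,cv2.LINE_AA)
COVER=[box(-60,60,-60,60,70,110),box(-84,-60,-45,45,70,74)]
BATH=[box(-62,113,-68,68,0,70)]
TRAY=[box(-60,60,-70,70,0,12)]
E
python3 - <<'E'
from h import *
S={c:snapshot(c) for c in("scene","top")}
M={}
def msk(c,l): return silhouettes(c,l)[0]["mask"].astype(np.float32)
st=S["top"]
pc=ray((198,306),st,.11);pt=ray((226,409),st,0.01)
print(pc,pt)
ty=[]
for nm,b,l,p0 in (("cover",COVER,"cover",[pc[0],pc[1],-1.57]),("tray",TRAY,"drip_tray",[pt[0],pt[1],-1.57])):
    best={}
    for cs in (("scene",),("top",),("scene","top")):
        best[cs]=min((fit(b,[(S[c],msk(c,l)) for c in cs],np.array(p0)+[0,0,d]) for d in (-.25,.25)+((1.57,) if nm=="tray" else ())),key=lambda r:r[1])
        print(nm,cs,np.round(best[cs][0],4),round(best[cs][1],3))
    M[nm]=best[cs][0]
out=[]
for c,off,k in(("top",(260,150),3.7),("scene",(240,130),4)):
    im=S[c]["pixels"][:,:,::-1][off[1]:off[1]+(100 if c=="top" else 130),off[0]:off[0]+(190 if c=='top' else 150)]
    im=cv2.resize(im,None,fx=k,fy=k,interpolation=cv2.INTER_CUBIC)
    draw(im,COVER,M["cover"],S[c],k,off,(0,0,255));draw(im,BATH,M["cover"],S[c],k,off,(255,0,0));draw(im,TRAY,M["tray"],S[c],k,off,(0,160,0))
    cv2.imwrite(f"pics/fit_{c}.png",im)
for l,z in(("slide_box",.036),("petri",.016),("forceps",.01),("sticky_pad",.012)):
    print(l,np.round(ray(silhouettes("top",l)[0]["point"],st,z),3))
print("bottle",ray((155,426),st,.08))
E
```

```text
[0.5676083  0.01694734 0.11      ] [ 0.48445285 -0.29029528  0.01      ]
cover ('scene',) [ 0.58    0.0183 -1.7505] 0.034
cover ('top',) [ 0.5783  0.019  -1.747 ] 0.026
cover ('scene', 'top') [ 0.5793  0.0188 -1.7421] 0.035
tray ('scene',) [ 0.4881 -0.2903  0.1734] 0.114
tray ('top',) [ 0.4852 -0.288   0.1953] 0.032
tray ('scene', 'top') [ 0.4857 -0.2883  0.1939] 0.078
slide_box [0.46  0.257 0.036]
petri [0.686 0.249 0.016]Traceback (most recent call last):
  File "<stdin>", line 22, in <module>
IndexError: list index out of range
```

View pics/fit_top.png

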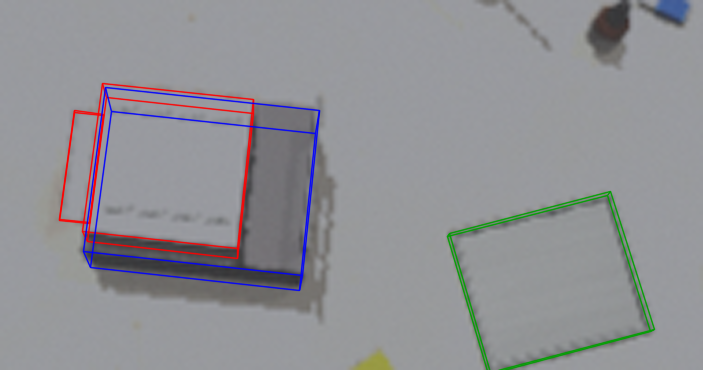

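View pics/fit_scene.png

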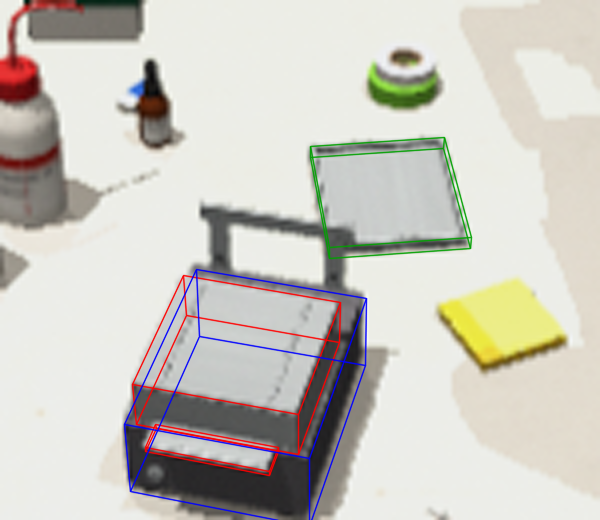

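Request:
{"op": "play_rows", "data": {"rows": [[6, [3, 4, 3], [0, 0, 0.12]], [6, [6, 8, 5], [0, 0, 0.24]], [6, [9, 11, 7], [0, 0, 0.36]], [6, [12, 14, 9], [0, 0, 0.48]], [6, [14, 17, 10], [0, 0, 0.6]], [6, [16, 20, 10], [0, 0, 0.7]], [6, [18, 23, 10], [0, 0, 0.8]], [6, [20, 26, 10], [0, 0, 0.9]]]}}

```text
time: 3.12
tool_pos: [0.3775, -0.2696, 0.3064]
ee_rot: [3.139, 0.001, 1.248]
wrist_force: [0.8, -0.9, -0.4]
width: 0.0599
```

```bash
cat >> h.py <<'E'
B=np.array([.5793,.0188,-1.742])
def RB(): return Ro.from_euler('z',B[2])
def goal(xg,yg,zg,tilt):
    """TCP at bath (mm); tool dir = bath x tilted down by tilt deg; tool x=-bath y. rel shift cm / rotvec from now"""
    o=get_obs(); t=np.radians(tilt)
    z=RB().apply([np.cos(t),0,-np.sin(t)]);x=-RB().apply([0,1,0]);y=np.cross(z,x)
    Rg=Ro.from_matrix(np.c_[x,y,z]);R0=Ro.from_euler('xyz',o["ee_rot"])
    p=place(np.array([[xg,yg,zg]])/1000,B)[0]
    print("goal",np.round(p,3),"shift cm",np.round((p-o["tool_pos"])*100,2),"rv",np.round((Rg*R0.inv()).as_rotvec(),3))
def st():
    o=get_obs();print("t",round(o["time"],2),"tcp",np.round(o["tool_pos"],4),"rpy",np.round(o["ee_rot"],3),"q",np.round(o["joint_positions"],3),"F",np.round(o["wrist_force"],1),"w",round(o["width"],4))
E
python3 - <<'E'
from h import *
import bench
print(getattr(bench,"tcp_to_grasp",None))
st(); goal(-150,0,200,60); goal(-150,0,150,25)
E
```

```text
0.0188
t 3.12 tcp [ 0.3775 -0.2696  0.3064] rpy [3.139e+00 1.000e-03 1.248e+00] q [-0.743 -0.105  1.363  0.     1.881 -0.42 ] F [ 0.8 -0.9 -0.4] w 0.0599
goal [0.605 0.167 0.2  ] shift cm [ 22.73  43.62 -10.64] rv [-0.305  0.512  1.678]
goal [0.605 0.167 0.15 ] shift cm [ 22.73  43.62 -15.64] rv [-0.653  1.095  1.513]
```

Request:
{"op": "play_rows", "data": {"rows": [[6, [1.5, 3, 0], [0, 0, 0.12]], [6, [3, 6, 0], [0, 0, 0.24]], [6, [4.5, 9, 0], [0, 0, 0.36]], [6, [6, 12, 0], [0, 0, 0.48]], [6, [7.5, 15, 0], [0, 0, 0.6]], [6, [9, 18, 0], [0, 0, 0.7]], [6, [10.5, 21, 0], [0, 0, 0.8]], [6, [12, 24, 0], [0, 0, 0.9]]]}}

```text
time: 3.78
tool_pos: [0.4969, -0.0293, 0.3053]
ee_rot: [3.141, 0.0, 2.149]
wrist_force: [-0.4, -0.2, -0.2]
width: 0.0598
```

Request:
{"op": "play_rows", "data": {"rows": [[4, [1.5, 3, 0], [0, 0, 0.12]], [4, [3, 6, 0], [0, 0, 0.24]], [4, [4.5, 9, 0], [0, 0, 0.36]], [4, [6, 12, 0], [0, 0, 0.48]], [4, [7.5, 15, 0], [0, 0, 0.6]], [3, [9, 18, 0], [0, 0, 0.7]], [3, [10.5, 20, 0], [0, 0, 0.8]], [3, [10.5, 20, 0], [0, 0, 0.82]]]}}

```text
time: 4.45
tool_pos: [0.6028, 0.173, 0.3027]
ee_rot: [3.141, -0.002, 2.972]
wrist_force: [-0.6, 0.8, -0.5]
width: 0.0303
```

```bash
python3 - <<'E'
from h import *
st(); goal(-150,0,200,60); goal(-150,0,150,30)
E
```

```text
t 4.45 tcp [0.6028 0.173  0.3027] rpy [ 3.141e+00 -2.000e-03  2.972e+00] q [ 0.188  0.27   0.968  0.002  1.905 -1.212] F [-0.6  0.8 -0.5] w 0.0303
goal [0.605 0.167 0.2  ] shift cm [  0.21  -0.63 -10.27] rv [-0.517  0.087 -0.001]
goal [0.605 0.167 0.15 ] shift cm [  0.21  -0.63 -15.27] rv [-1.033  0.176 -0.   ]
```

Request:
{"op": "play_rows", "data": {"rows": [[3, [0, 0, -1], [-0.12, 0.02, 0]], [3, [0, 0, -2], [-0.24, 0.04, 0]], [3, [0, 0, -4], [-0.36, 0.06, 0]], [2.4, [0, 0, -6], [-0.48, 0.08, 0]], [2.4, [0, 0, -8], [-0.6, 0.1, 0]], [2.4, [0, 0, -9], [-0.72, 0.12, 0]], [2.4, [0, 0, -10], [-0.84, 0.142, 0]], [2.4, [0, 0, -10], [-0.96, 0.163, 0]]]}}

```text
time: 5.12
tool_pos: [0.6009, 0.1689, 0.2035]
ee_rot: [-2.161, 0.006, 2.968]
wrist_force: [0.7, -0.1, 0.5]
width: 0.024
```

```bash
python3 - <<'E'
from h import *
st(); goal(-120,0,120,25);goal(-105,0,80,25);goal(-68,0,66,25)
E
```

```text
t 5.12 tcp [0.6009 0.1689 0.2035] rpy [-2.161  0.006  2.968] q [ 0.541  0.706  0.855 -0.853  2.15  -1.126] F [ 0.7 -0.1  0.5] w 0.024
goal [0.6   0.137 0.12 ] shift cm [-0.12 -3.19 -8.35] rv [-0.15   0.032  0.002]
goal [0.597 0.122 0.08 ] shift cm [ -0.37  -4.66 -12.35] rv [-0.15   0.032  0.002]
goal [0.591 0.086 0.066] shift cm [ -1.    -8.31 -13.75] rv [-0.15   0.032  0.002]
```

```bash
python3 - <<'E'
from h import *
for g in ((-115,0,98),(-73,0,69)): goal(*g,34)
s=snapshot("wrist");im=cv2.imwrite("pics/w1.png",s["pixels"][:,:,::-1])
E
```

```text
goal [0.599 0.132 0.098] shift cm [ -0.2   -3.68 -10.55] rv [0.005 0.005 0.002]
goal [0.592 0.091 0.069] shift cm [ -0.92  -7.82 -13.45] rv [0.005 0.005 0.002]
```

View pics/w1.png

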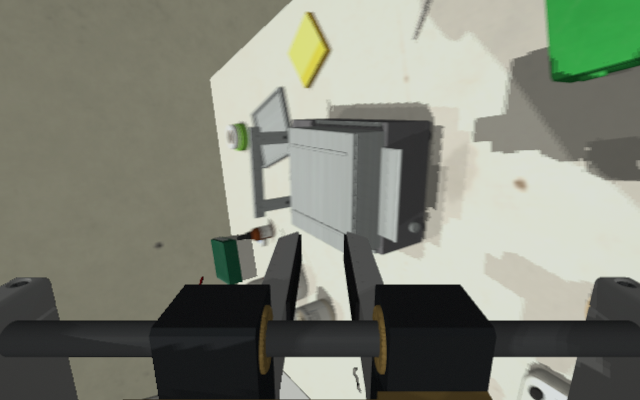

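Request:
{"op": "play_rows", "data": {"rows": [[1.6, [0, -1, -3.5], [0, 0, 0]], [1.6, [-0.1, -2.5, -7], [0, 0, 0]], [1.6, [-0.2, -3.7, -10.5], [0.005, 0.005, 0]], [1.6, [-0.2, -3.7, -10.5], [0.005, 0.005, 0]]]}}

```text
time: 5.5
tool_pos: [0.5962, 0.1282, 0.093]
ee_rot: [-2.167, -0.01, 2.965]
wrist_force: [-1.5, -1.0, -1.8]
width: 0.0155
```

```bash
python3 - <<'E'
from h import *
st();goal(-73,0,69,34)
s=snapshot("scene")
out=silhouettes("scene","cover")
m=out[0]["mask"].astype(np.float32)
print(fit(COVER,[(s,m)],B),(sil(COVER,B,s)*m).sum()/np.maximum(sil(COVER,B,s),m).sum())
E
```

```text
t 5.5 tcp [0.5962 0.1282 0.093 ] rpy [-2.167 -0.01   2.965] q [ 0.493  0.726  1.046 -0.778  1.978 -0.994] F [-1.5 -1.  -1.8] w 0.0155
goal [0.592 0.091 0.069] shift cm [-0.45 -3.75 -2.4 ] rv [-0.005 -0.009  0.006]
(array([ 0.5811287 ,  0.0174397 , -1.74652722]), np.float64(0.5187313556671143)) 0.47209445
```

Request:
{"op": "play_rows", "data": {"rows": [[1.6, [0, 0, 0], [0, 0, 0]], [1.6, [0, 0, 0], [0, 0, 0]]]}}

```text
time: 5.77
tool_pos: [0.601, 0.133, 0.1038]
ee_rot: [-2.176, 0.008, 2.968]
wrist_force: [-0.4, 0.8, -0.4]
width: 0.0158
```

```bash
python3 - <<'E'
from h import *
st();goal(-73,0,69,34)
E
```

```text
t 5.77 tcp [0.601  0.133  0.1038] rpy [-2.176  0.008  2.968] q [ 0.498  0.718  1.03  -0.783  1.982 -0.995] F [-0.4  0.8 -0.4] w 0.0158
goal [0.592 0.091 0.069] shift cm [-0.92 -4.23 -3.48] rv [-0.011  0.01   0.003]
```

Request:
{"op": "play_rows", "data": {"rows": [[1.6, [-0.1, -0.5, -0.4], [0, 0, 0]], [1.6, [-0.2, -1, -0.7], [0, 0, 0]], [1.6, [-0.3, -1.5, -1.1], [0, 0, 0]], [1.6, [-0.4, -2, -1.5], [0, 0, 0]], [1.6, [-0.4, -2, -1.5], [0, 0, 0]], [1.6, [-0.4, -2, -1.5], [0, 0, 0]]]}}

```text
time: 6.27
tool_pos: [0.595, 0.1114, 0.0845]
ee_rot: [-2.171, 0.001, 2.967]
wrist_force: [-0.4, 0.2, -0.8]
width: 0.0162
```

```bash
python3 - <<'E'
from h import *
st();goal(-73,0,69,34)
E
```

```text
t 6.27 tcp [0.595  0.1114 0.0845] rpy [-2.171e+00  1.000e-03  2.967e+00] q [ 0.476  0.706  1.095 -0.78   1.936 -0.978] F [-0.4  0.2 -0.8] w 0.0162
goal [0.592 0.091 0.069] shift cm [-0.33 -2.07 -1.55] rv [-0.007  0.002  0.003]
```

Request:
{"op": "play_rows", "data": {"rows": [[1.6, [-0.1, -0.5, -0.4], [0, 0, 0]], [1.6, [-0.2, -1, -0.8], [0, 0, 0]], [1.6, [-0.3, -1.5, -1.2], [0, 0, 0]], [1.6, [-0.3, -2, -1.55], [0, 0, 0]], [1.6, [-0.3, -2, -1.55], [0, 0, 0]], [1.6, [-0.3, -2, -1.55], [0, 0, 0]]]}}

```text
time: 6.77
tool_pos: [0.5922, 0.0915, 0.0692]
ee_rot: [-2.171, 0.001, 2.967]
wrist_force: [-1.5, 0.3, 0.1]
width: 0.0159
```

```bash
python3 - <<'E'
from h import *
st();goal(-73,0,69,34)
s=snapshot("wrist");cv2.imwrite("pics/w2.png",s["pixels"][:,:,::-1])
E
```

```text
t 6.77 tcp [0.5922 0.0915 0.0692] rpy [-2.171e+00  1.000e-03  2.967e+00] q [ 0.454  0.694  1.146 -0.781  1.892 -0.964] F [-1.5  0.3  0.1] w 0.0159
goal [0.592 0.091 0.069] shift cm [-0.05 -0.07 -0.02] rv [-0.007  0.003  0.003]
```

View pics/w2.png

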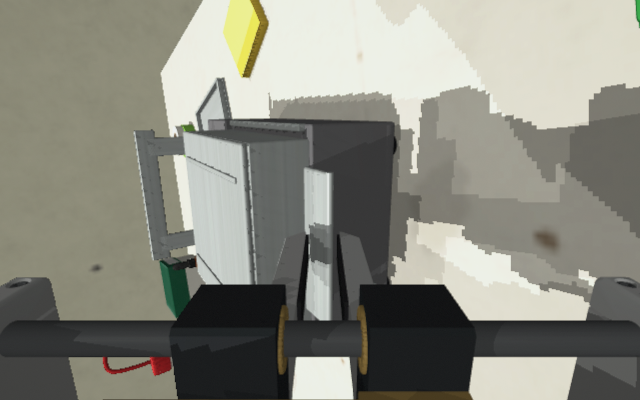

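Request:
{"op": "play_rows", "data": {"rows": [[1.6, [0, 0, 0.3], [0, 0, 0]], [1.6, [0, 0, 0.6], [0, 0, 0]], [1.6, [0, -0.1, 1.2], [0, 0, 0]], [1.6, [0, -0.2, 2], [0, 0, 0]], [1.6, [-0.1, -0.4, 2.8], [0, 0, 0]], [1.6, [-0.1, -0.55, 3.7], [0, 0, 0]], [1.6, [-0.1, -0.75, 4.5], [0, 0, 0]], [1.6, [-0.2, -0.9, 5.3], [0, 0, 0]]]}}

```text
time: 7.48
tool_pos: [0.5907, 0.0827, 0.124]
ee_rot: [-2.172, 0.003, 2.968]
wrist_force: [-0.1, -0.4, -0.2]
width: 0.016
```

```bash
python3 - <<'E'
from h import *
st()
s=snapshot("wrist");cv2.imwrite("pics/w3.png",s["pixels"][:,:,::-1])
E
```

```text
t 7.48 tcp [0.5907 0.0827 0.124 ] rpy [-2.172  0.003  2.968] q [ 0.445  0.629  1.132 -0.806  1.94  -1.03 ] F [-0.1 -0.4 -0.2] w 0.016
```

View pics/w3.png

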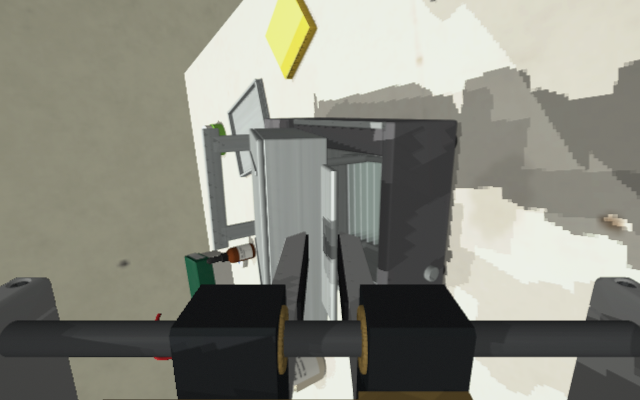

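Request:
{"op": "play_rows", "data": {"rows": [[1.6, [-0.05, -0.3, 0.8], [0, 0, 0]], [1.6, [-0.1, -0.6, 1.6], [0, 0, 0]], [1.6, [-0.2, -1, 2.3], [0, 0, 0]], [1.6, [-0.3, -1.4, 2.1], [0, 0, 0]], [1.6, [-0.3, -1.8, 1.8], [0, 0, 0]], [0.2, [-0.3, -1.8, 1.8], [0, 0, 0]], [0, [-0.3, -1.8, 1.8], [0, 0, 0]], [0, [-0.3, -1.8, 1.8], [0, 0, 0]]]}}

```text
time: 8.2
tool_pos: [0.5871, 0.0644, 0.1403]
ee_rot: [-2.17, 0.001, 2.967]
wrist_force: [-0.5, -1.6, 1.3]
width: 0.0039
```

```bash
python3 - <<'E'
from h import *
st()
s=snapshot("wrist");cv2.imwrite("pics/w4.png",s["pixels"][:,:,::-1])
E
```

```text
t 8.2 tcp [0.5871 0.0644 0.1403] rpy [-2.170e+00  1.000e-03  2.967e+00] q [ 0.424  0.591  1.157 -0.82   1.937 -1.057] F [-0.5 -1.6  1.3] w 0.0039
```

View pics/w4.png

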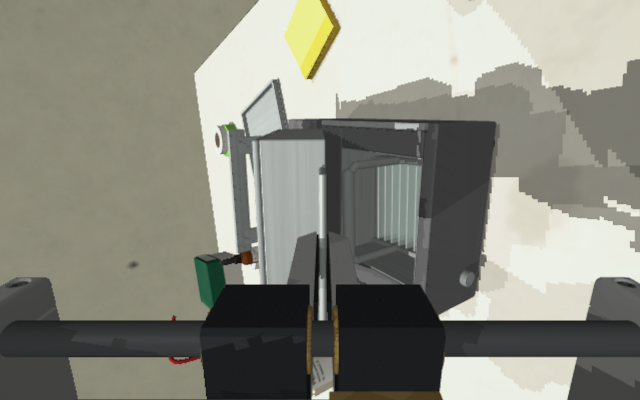

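```bash
python3 - <<'E'
from h import *
r=np.array([-108.8,65.3]);by=np.array([.985,-.170,0])
def pt(k,n=16,B_=55.7,bx=6,bz=4):
    b=np.radians(B_)*k/n;return np.array([r[0]*np.cos(b)+r[1]*np.sin(b)+bx*k/n,-r[0]*np.sin(b)+r[1]*np.cos(b)+bz*min(1,k/4)]),b
for base in(0,8):
    p0,b0=pt(base)
    if base==0:p0=r
    for k in range(base+1,base+9):
        p,b=pt(k);d=(p-p0)/10
        print([2 and 0,np.round([-.1704*d[0],-.9854*d[0],d[1]],2).tolist(),np.round(by*(b-b0),3).tolist()],end=", ")
    print()
E
```

```text
[0, [-0.08, -0.45, 0.75], [0.06, -0.01, 0.0]], [0, [-0.16, -0.93, 1.47], [0.12, -0.021, 0.0]], [0, [-0.25, -1.45, 2.16], [0.18, -0.031, 0.0]], [0, [-0.35, -2.01, 2.83], [0.239, -0.041, 0.0]], [0, [-0.45, -2.6, 3.36], [0.299, -0.052, 0.0]], [0, [-0.56, -3.22, 3.85], [0.359, -0.062, 0.0]], [0, [-0.67, -3.87, 4.31], [0.419, -0.072, 0.0]], [0, [-0.79, -4.54, 4.73], [0.479, -0.083, 0.0]], 
[0, [-0.12, -0.7, 0.38], [0.06, -0.01, 0.0]], [0, [-0.25, -1.42, 0.72], [0.12, -0.021, 0.0]], [0, [-0.37, -2.16, 1.01], [0.18, -0.031, 0.0]], [0, [-0.5, -2.91, 1.26], [0.239, -0.041, 0.0]], [0, [-0.64, -3.68, 1.47], [0.299, -0.052, 0.0]], [0, [-0.77, -4.46, 1.63], [0.359, -0.062, 0.0]], [0, [-0.91, -5.25, 1.74], [0.419, -0.072, 0.0]], [0, [-1.04, -6.04, 1.81], [0.479, -0.083, 0.0]],
```

Request:
{"op": "play_rows", "data": {"rows": [[0, [-0.08, -0.45, 0.75], [0.06, -0.01, 0]], [0, [-0.16, -0.93, 1.47], [0.12, -0.02, 0]], [0, [-0.25, -1.45, 2.16], [0.18, -0.03, 0]], [0, [-0.35, -2.0, 2.83], [0.24, -0.04, 0]], [0, [-0.45, -2.6, 3.36], [0.3, -0.05, 0]], [0, [-0.56, -3.2, 3.85], [0.36, -0.06, 0]], [0, [-0.67, -3.87, 4.3], [0.42, -0.07, 0]], [0, [-0.79, -4.54, 4.73], [0.48, -0.083, 0]]]}}

```text
time: 8.92
tool_pos: [0.5796, 0.0199, 0.1878]
ee_rot: [-2.663, 0.001, 2.968]
wrist_force: [1.6, 0.2, -2.1]
width: 0.004
```

Request:
{"op": "play_rows", "data": {"rows": [[0, [-0.12, -0.7, 0.38], [0.06, -0.01, 0]], [0, [-0.25, -1.42, 0.72], [0.12, -0.02, 0]], [0, [-0.37, -2.16, 1.0], [0.18, -0.03, 0]], [0, [-0.5, -2.9, 1.26], [0.24, -0.04, 0]], [0, [-0.64, -3.68, 1.47], [0.3, -0.05, 0]], [0, [-0.77, -4.46, 1.63], [0.36, -0.06, 0]], [0, [-0.91, -5.25, 1.74], [0.42, -0.07, 0]], [0, [-1.04, -6.04, 1.8], [0.48, -0.083, 0]]]}}

```text
time: 9.58
tool_pos: [0.569, -0.0409, 0.2059]
ee_rot: [3.134, -0.001, 2.968]
wrist_force: [0.4, 0.4, -2.8]
width: 0.0035
```

Request:
{"op": "play_rows", "data": {"rows": [[0, [0, 0, 0], [0, 0, 0]], [0, [0, 0, 0], [0, 0, 0]]]}}

```text
time: 9.75
tool_pos: [0.5688, -0.0417, 0.2054]
ee_rot: [3.138, -0.002, 2.965]
wrist_force: [-0.1, 0.7, -3.0]
width: 0.0039
```

```bash
cat >> h.py <<'E'
def toB(p):
    d=np.array(p)-[B[0],B[1],0];return np.round(RB().inv().apply(d)*1000,1)
E
python3 - <<'E'
from h import *
st();print(toB(get_obs()["tool_pos"]))
s=snapshot("scene");im=s["pixels"][100:300,180:420,::-1];cv2.imwrite("pics/s5.png",cv2.resize(im,None,fx=3,fy=3,interpolation=cv2.INTER_CUBIC))
E
```

```text
t 9.75 tcp [ 0.5688 -0.0417  0.2054] rpy [ 3.138e+00 -2.000e-03  2.965e+00] q [-0.175  0.134  1.32   0.004  1.69  -1.569] F [-0.1  0.7 -3. ] w 0.0039
[ 6.140e+01 -1.000e-01  2.054e+02]
```

View pics/s5.png

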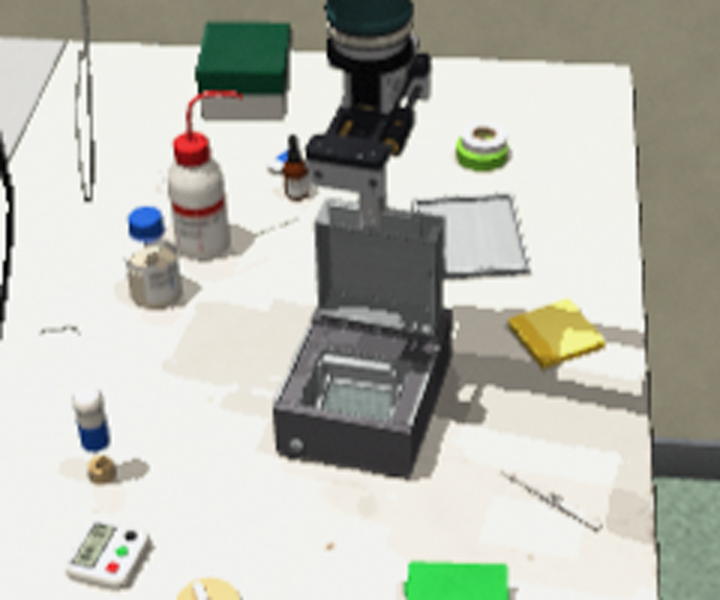

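Request:
{"op": "play_rows", "data": {"rows": [[0, [-0.04, -0.25, 0], [0, 0, 0]], [0, [-0.08, -0.5, 0], [0, 0, 0]], [0, [-0.08, -0.5, -0.1], [0, 0, 0]], [0, [-0.08, -0.5, -0.2], [0, 0, 0]], [0, [-0.08, -0.5, -0.3], [0, 0, 0]], [0, [-0.08, -0.5, -0.3], [0, 0, 0]]]}}

```text
time: 10.3
tool_pos: [0.5683, -0.0454, 0.2024]
ee_rot: [3.137, -0.001, 2.968]
wrist_force: [-0.5, 0.1, -1.6]
width: 0.0037
```

Request:
{"op": "play_rows", "data": {"rows": [[0, [0, 0, -0.05], [0, 0, 0]], [0, [0, 0, -0.1], [0, 0, 0]], [0, [0, 0, -0.1], [0, 0, 0]]]}}

```text
time: 10.55
tool_pos: [0.5683, -0.0458, 0.2017]
ee_rot: [3.137, -0.001, 2.967]
wrist_force: [-0.3, -0.5, -1.3]
width: 0.0041
```

Request:
{"op": "play_rows", "data": {"rows": [[0, [0, 0, -0.05], [0, 0, 0]], [0, [0, 0, -0.1], [0, 0, 0]], [0, [0, 0, -0.1], [0, 0, 0]], [0, [0, 0, -0.1], [0, 0, 0]]]}}

```text
time: 10.88
tool_pos: [0.5684, -0.0459, 0.2008]
ee_rot: [3.137, -0.001, 2.967]
wrist_force: [0.9, -0.5, -1.8]
width: 0.0038
```

Request:
{"op": "play_rows", "data": {"rows": [[0, [0, 0, -0.05], [0, 0, 0]], [0, [0, 0, -0.1], [0, 0, 0]], [0, [0, 0, -0.15], [0, 0, 0]], [0, [0, 0, -0.15], [0, 0, 0]]]}}

```text
time: 11.22
tool_pos: [0.5686, -0.0458, 0.1998]
ee_rot: [3.137, 0.0, 2.967]
wrist_force: [-0.3, 0.6, 0.1]
width: 0.0034
```

Request:
{"op": "play_rows", "data": {"rows": [[0, [0, 0, -0.05], [0, 0, 0]], [0, [0, 0, -0.1], [0, 0, 0]], [0, [0, 0, -0.1], [0, 0, 0]], [0, [0, 0, -0.1], [0, 0, 0]]]}}

```text
time: 11.55
tool_pos: [0.569, -0.0457, 0.1995]
ee_rot: [3.137, 0.002, 2.967]
wrist_force: [0.9, 1.2, 4.7]
width: 0.0037
```

Request:
{"op": "play_rows", "data": {"rows": [[0, [0, 0, 0.1], [0, 0, 0]], [1, [0, 0, 0.1], [0, 0, 0]], [2, [0, 0, 0.1], [0, 0, 0]], [2, [0, 0, 0.5], [0, 0, 0]], [2, [0, 0, 2], [0, 0, 0]], [2, [0, 0, 4], [0, 0, 0]], [4, [0, 0, 7], [0, 0, 0]], [4, [0, 0, 10], [0, 0, 0]]]}}

```text
time: 12.22
tool_pos: [0.5676, -0.0458, 0.298]
ee_rot: [3.137, -0.004, 2.967]
wrist_force: [0.4, -0.1, 0.4]
width: 0.03
```

```bash
python3 - <<'E'
from h import *
st()
s=snapshot("scene");im=s["pixels"][100:300,180:420,::-1];im1=cv2.resize(im,None,fx=3,fy=3,interpolation=cv2.INTER_CUBIC)
S={"scene":s,"top":snapshot("top")}
# standing cover box for reference: bath x 64..104, y+-60, z 75..195 + lip
C=[box(64.5,104.5,-60,60,75,195),box(64.5,68.5,-45,45,195,219)]
draw(im1,C,B,s,3,(180,100),(0,0,255))
RK=[box(-28,28,-38,38,15,47)]
P=[np.array([[0,y,z] for y in(-30,30) for z in(90,98)])/1000]
draw(im1,RK,B-[0,0,0]+np.array([0.0017,0.0098,0]),s,3,(180,100),(0,200,0))
cv2.imwrite("pics/s6.png",im1)
for l in("slide_rack","rack_grip"):
  for c in S:
    for d in silhouettes(c,l)[:2]:
      print(l,c,round(d["confidence"],2),np.round(d["point"],1),int(d["mask"].sum()),toB(ray(d["point"],S[c],.094)))
      np.save(f"{l}_{c}.npy",d["mask"]); break
E
```

```text
t 12.22 tcp [ 0.5676 -0.0458  0.298 ] rpy [ 3.137 -0.004  2.967] q [-0.183  0.136  1.136  0.005  1.875 -1.578] F [ 0.4 -0.1  0.4] w 0.03
slide_rack scene 0.87 [229.6 294. ] 384 [-45.1   2.7  94. ]
slide_rack top 0.47 [197.2 308.5] 163 [ 9.7 -4.3 94. ]
rack_grip top 0.58 [198.2 306.6] 154 [ 4.6 -7.9 94. ]
```

View pics/s6.png

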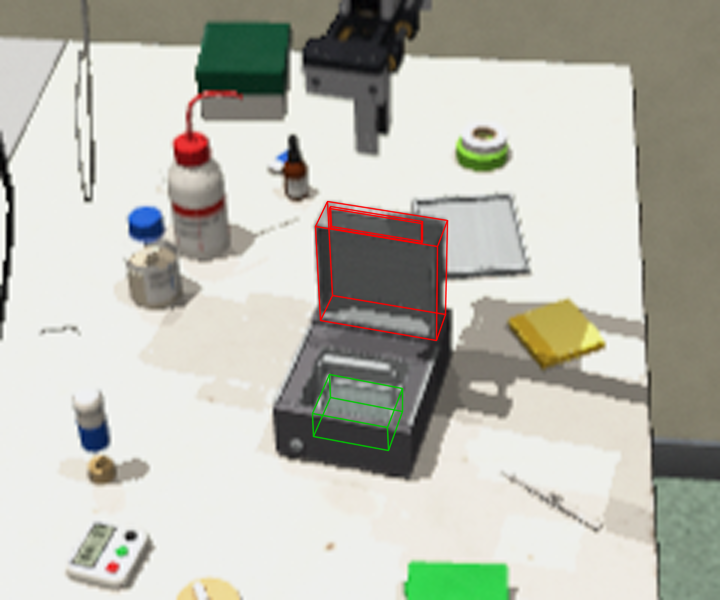

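Request:
{"op": "play_rows", "data": {"rows": [[5, [0.2, 1.5, 0], [0, 0, 0]], [6, [0.6, 3.5, 0], [-0.08, 0.014, 0]], [6, [1, 5.5, 0], [-0.18, 0.03, 0]], [6, [1.3, 7.5, 0], [-0.27, 0.047, 0]], [6, [1.6, 9, -0.5], [-0.35, 0.06, 0]], [6, [1.8, 10.4, -1], [-0.43, 0.074, 0]], [6, [1.8, 10.4, -1], [-0.43, 0.074, 0]], [6, [1.8, 10.4, -1], [-0.43, 0.074, 0]]]}}

```text
time: 13.18
tool_pos: [0.5857, 0.06, 0.2843]
ee_rot: [-2.707, -0.006, 2.971]
wrist_force: [-0.2, -0.7, 0.1]
width: 0.06
```

```bash
python3 - <<'E'
from h import *
st();print(toB(get_obs()["tool_pos"]))
ims=[]
for c,(r0,r1,c0,c1),k in(("scene",(195,265,265,335),5),("top",(165,235,270,340),5)):
    s=snapshot(c);im=cv2.resize(s["pixels"][r0:r1,c0:c1,::-1],None,fx=k,fy=k,interpolation=cv2.INTER_CUBIC)
    # candidate bar lines at rack x=-20,-10,0
    for x,col in((-24,(0,0,255)),(-10,(0,255,0)),(4,(255,0,0))):
        q=(proj(place(np.array([[x,-30,94],[x,30,94]])/1000,B),s)+.5-[c0,r0])*k
        for a in q: cv2.circle(im,tuple(int(v) for v in a),3,col,1)
    ims.append(im)
cv2.imwrite("pics/bar.png",np.hstack(ims))
E
```

```text
t 13.18 tcp [0.5857 0.06   0.2843] rpy [-2.707 -0.006  2.971] q [ 0.235  0.303  1.027 -0.429  1.963 -1.302] F [-0.2 -0.7  0.1] w 0.06
[-41.7  -0.7 284.3]
```

View pics/bar.png

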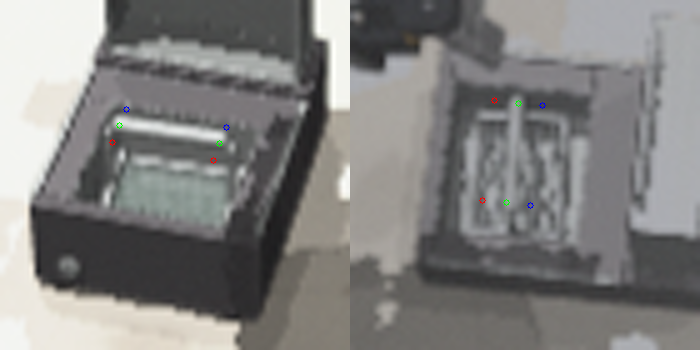

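```bash
python3 - <<'E'
from h import *
goal(-26,0,131,65);goal(-1,0,77,65)
E
```

```text
goal [0.584 0.044 0.131] shift cm [ -0.24  -1.32 -15.65] rv [-0.004 -0.     0.004]
goal [0.579 0.02  0.077] shift cm [ -0.66  -3.78 -21.05] rv [-0.004 -0.     0.004]
```

Request:
{"op": "play_rows", "data": {"rows": [[4, [-0.1, -0.2, -2.5], [0, 0, 0]], [4, [-0.1, -0.5, -5.5], [0, 0, 0]], [4, [-0.2, -0.8, -8.5], [0, 0, 0]], [4, [-0.2, -1.1, -11.5], [0, 0, 0]], [4, [-0.2, -1.3, -14], [0, 0, 0]], [4, [-0.2, -1.3, -15.5], [0, 0, 0]], [4, [-0.2, -1.3, -15.6], [0, 0, 0]], [4, [-0.2, -1.3, -15.6], [0, 0, 0]]]}}

```text
time: 13.95
tool_pos: [0.5839, 0.0434, 0.1324]
ee_rot: [-2.71, 0.0, 2.965]
wrist_force: [0.7, 0.0, 0.6]
width: 0.0399
```

Request:
{"op": "play_rows", "data": {"rows": [[4, [-0.1, -0.5, -1], [0, 0, 0]], [4, [-0.2, -1, -2], [0, 0, 0]], [4, [-0.25, -1.5, -3], [0, 0, 0]], [4, [-0.35, -2, -4], [0, 0, 0]], [4, [-0.4, -2.4, -5], [0, 0, 0]], [4, [-0.4, -2.45, -5.4], [0, 0, 0]], [4, [-0.4, -2.45, -5.4], [0, 0, 0]]]}}

```text
time: 14.53
tool_pos: [0.5792, 0.0202, 0.0764]
ee_rot: [-2.709, -0.002, 2.967]
wrist_force: [0.7, -0.5, -0.5]
width: 0.0404
```

```bash
python3 - <<'E'
from h import *
st();print(toB(get_obs()["tool_pos"]));goal(-1,0,77,65)
E
```

```text
t 14.53 tcp [0.5792 0.0202 0.0764] rpy [-2.709e+00 -2.000e-03  2.967e+00] q [ 0.176  0.337  1.399 -0.404  1.565 -1.186] F [ 0.7 -0.5 -0.5] w 0.0404
[-1.4 -0.3 76.4]
goal [0.579 0.02  0.077] shift cm [ 0.03 -0.04  0.06] rv [-0.004 -0.002  0.004]
```

Close, then lift a little.

Request:
{"op": "play_rows", "data": {"rows": [[2.5, [0, 0, 0], [0, 0, 0]], [1.6, [0, 0, 0], [0, 0, 0]], [1.2, [0, 0, 0], [0, 0, 0]], [0.5, [0, 0, 0], [0, 0, 0]], [0.5, [0, 0, 0], [0, 0, 0]], [0.5, [0, 0, 0.3], [0, 0, 0]], [0.5, [0, 0, 0.8], [0, 0, 0]], [0.5, [0, 0, 1.5], [0, 0, 0]]]}}

```text
time: 15.2
tool_pos: [0.5798, 0.0207, 0.093]
ee_rot: [-2.71, -0.001, 2.967]
wrist_force: [0.1, -0.8, -1.1]
width: 0.0077
```

Request:
{"op": "play_rows", "data": {"rows": [[0.5, [0, 0, 0.7], [0, 0, 0]], [0.5, [0, 0, 1.5], [0, 0, 0]], [0.5, [0, 0, 2.5], [0, 0, 0]], [0.5, [0, 0, 3.5], [0, 0, 0]], [0.5, [0, 0, 4.5], [0, 0, 0]], [0.5, [0, 0, 5.5], [0, 0, 0]], [0.5, [0, 0, 6], [0, 0, 0]], [0.5, [0, 0, 6], [0, 0, 0]]]}}

```text
time: 15.87
tool_pos: [0.5813, 0.0208, 0.1556]
ee_rot: [-2.711, 0.005, 2.967]
wrist_force: [-0.2, -1.0, -1.8]
width: 0.008
```

```bash
python3 - <<'E'
from h import *
st();print(toB(get_obs()["tool_pos"]))
s=snapshot("scene");a=cv2.resize(s["pixels"][110:280,250:350,::-1],None,fx=3.5,fy=3.5,interpolation=cv2.INTER_CUBIC)
w=cv2.resize(snapshot("wrist")["pixels"][:,150:500,::-1],None,fx=1.25,fy=1.25)
h=max(a.shape[0],w.shape[0]);a=cv2.copyMakeBorder(a,0,h-a.shape[0],0,0,0);w=cv2.copyMakeBorder(w,0,h-w.shape[0],0,0,0)
cv2.imwrite("pics/lift.png",np.hstack([a,w]));print(np.hstack([a,w]).shape)
E
```

```text
t 15.87 tcp [0.5813 0.0208 0.1556] rpy [-2.711  0.005  2.967] q [ 0.176  0.286  1.301 -0.408  1.695 -1.242] F [-0.2 -1.  -1.8] w 0.008
[ -2.3   1.7 155.6]
(595, 788, 3)
```

View pics/lift.png

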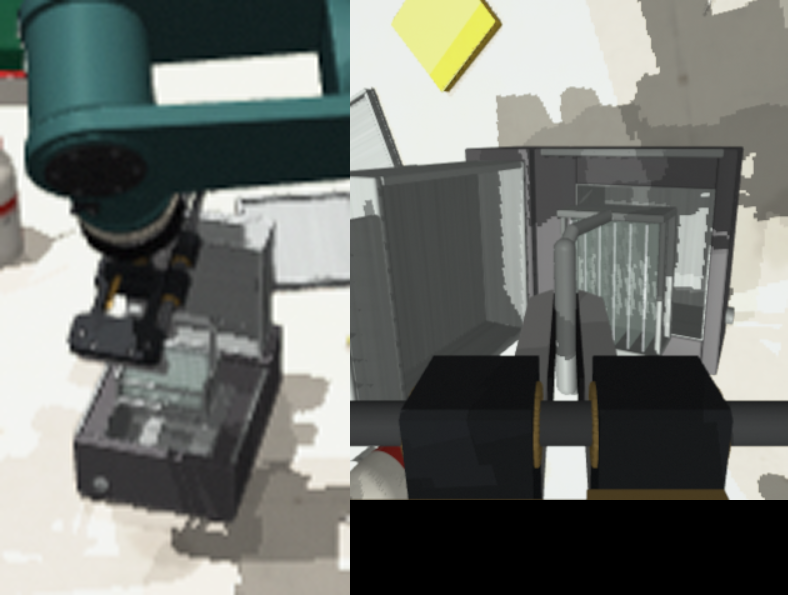

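Request:
{"op": "play_rows", "data": {"rows": [[0.5, [0, 0, 1.2], [0, 0, 0]], [0.5, [0, 0, 3.5], [0, 0, 0]], [0.5, [0, 0, 6.5], [0, 0, 0]], [0.5, [0, 0, 9.5], [0, 0, 0]], [0.5, [0, 0, 12.5], [0, 0, 0]], [0.5, [0, 0, 15.5], [0, 0, 0]], [0.5, [0, 0, 18], [0, 0, 0]], [0.5, [0, 0, 19], [0, 0, 0]]]}}

```text
time: 16.63
tool_pos: [0.5808, 0.0206, 0.3483]
ee_rot: [-2.712, 0.008, 2.967]
wrist_force: [0.4, 0.1, -0.3]
width: 0.0081
```

Request:
{"op": "play_rows", "data": {"rows": [[0.5, [-0.2, -0.8, 0], [0, 0, 0]], [0.5, [-0.7, -2.4, 0], [0, 0, 0]], [0.5, [-1.3, -4.5, 0], [0, 0, 0]], [0.5, [-2, -6.8, 0], [0, 0, 0]], [0.5, [-2.7, -9.1, 0], [0, 0, 0]], [0.5, [-3.4, -11.4, 0], [0, 0, 0]], [0.5, [-4.1, -13.7, 0], [0, 0, 0]], [0.5, [-4.7, -16, 0], [0, 0, 0]]]}}

```text
time: 17.3
tool_pos: [0.5319, -0.1406, 0.3404]
ee_rot: [-2.71, -0.004, 2.967]
wrist_force: [0.2, 0.0, -1.8]
width: 0.0079
```

Request:
{"op": "play_rows", "data": {"rows": [[0.5, [-0.7, -2.3, 0], [0, 0, 0.05]], [0.5, [-1.4, -4.6, 0], [0, 0, 0.1]], [0.5, [-2.1, -6.9, 0], [0, 0, 0.16]], [0.5, [-2.8, -9.2, 0], [0, 0, 0.22]], [0.5, [-3.4, -11.4, 0], [0, 0, 0.28]], [0.5, [-4, -13.4, 0], [0, 0, 0.32]], [0.5, [-4.5, -15, 0], [0, 0, 0.35]], [0.5, [-4.7, -15.7, 0], [0, 0, 0.365]]]}}

```text
time: 17.97
tool_pos: [0.4838, -0.2982, 0.3402]
ee_rot: [-2.712, -0.004, -2.953]
wrist_force: [-0.3, 0.3, -2.2]
width: 0.0079
```

Request:
{"op": "play_rows", "data": {"rows": [[0.5, [0, 0, 0], [0, 0, 0]], [0.5, [0, 0, 0], [0, 0, 0]], [0.5, [0, 0, 0], [0, 0, 0]], [0.5, [0, 0, 0], [0, 0, 0]]]}}

```text
time: 18.3
tool_pos: [0.4866, -0.2956, 0.3423]
ee_rot: [-2.711, -0.0, -2.95]
wrist_force: [-0.2, 0.6, -1.6]
width: 0.008
```

```bash
python3 - <<'E'
from h import *
st();o=get_obs();print(Ro.from_euler('xyz',o["ee_rot"]).as_matrix()[:,2], (np.array([.4872,-.2960,0])-o["tool_pos"])*100)
# rack mask vs predicted rack if upright
R=Ro.from_euler('xyz',o["ee_rot"]).as_matrix();g=np.array(o["tool_pos"])-.0188*R[:,2]
yaw=-1.377
for c in("scene","top"):
    s=snapshot(c);d=silhouettes(c,"slide_rack")
    if d:
        m=d[0]["mask"];pred=sil([box(-28,28,-38,38,0,32)+[0,0,g[2]-.079]],[g[0],g[1],yaw],s)
        ys,xs=np.nonzero(m);yp,xp=np.nonzero(pred>.5)
        print(c,d[0]["confidence"],m.sum(),(xs.min(),xs.max(),ys.min(),ys.max()),"pred",pred.sum(),(xp.min(),xp.max(),yp.min(),yp.max()))
E
```

```text
t 18.3 tcp [ 0.4866 -0.2956  0.3423] rpy [-2.711 -0.    -2.95 ] q [-0.437 -0.059  1.312 -0.345  1.621 -2.264] F [-0.2  0.6 -1.6] w 0.008
[ 0.07919018 -0.40961957 -0.90881281] [  0.06480915  -0.04456633 -34.23134218]
scene 0.9 421 (np.int64(327), np.int64(353), np.int64(95), np.int64(113)) pred 499.375 (np.int64(326), np.int64(353), np.int64(95), np.int64(114))
top 0.57 251 (np.int64(426), np.int64(447), np.int64(208), np.int64(224)) pred 872.3125 (np.int64(413), np.int64(447), np.int64(187), np.int64(224))
```

Request:
{"op": "play_rows", "data": {"rows": [[0.5, [0, 0, -1.2], [0, 0, 0]], [0.5, [0, 0, -3.5], [0, 0, 0]], [0.5, [0, 0, -6.2], [0, 0, 0]], [0.5, [0, 0, -9], [0, 0, 0]], [0.5, [0, 0, -11.8], [0, 0, 0]], [0.5, [0, 0, -14.5], [0, 0, 0]], [0.5, [0, 0, -17], [0, 0, 0]], [0.5, [0, 0, -18.5], [0, 0, 0]]]}}

```text
time: 19.17
tool_pos: [0.4851, -0.295, 0.1545]
ee_rot: [-2.713, -0.003, -2.95]
wrist_force: [0.0, -0.4, -2.4]
width: 0.0081
```

Request:
{"op": "play_rows", "data": {"rows": [[0.5, [0, 0, -1.3], [0, 0, 0]], [0.5, [0, 0, -2.6], [0, 0, 0]], [0.5, [0, 0, -3.9], [0, 0, 0]], [0.5, [0, 0, -5], [0, 0, 0]], [0.5, [0, 0, -6], [0, 0, 0]], [0.5, [0, 0, -6.5], [0, 0, 0]], [0.5, [0, 0, -6.5], [0, 0, 0]], [0.5, [0, 0, -6.5], [0, 0, 0]]]}}

```text
time: 19.83
tool_pos: [0.4866, -0.2965, 0.0936]
ee_rot: [-2.71, 0.001, -2.951]
wrist_force: [0.1, -0.4, -1.7]
width: 0.0081
```

```bash
python3 - <<'E'
from h import *
st();o=get_obs();R=Ro.from_euler('xyz',o["ee_rot"]).as_matrix();g=np.array(o["tool_pos"])-.0188*R[:,2];print("rack under",g-[0,0,.079])
E
```

```text
t 19.83 tcp [ 0.4866 -0.2965  0.0936] rpy [-2.710e+00  1.000e-03 -2.951e+00] q [-0.438  0.014  1.739 -0.379  1.151 -2.085] F [ 0.1 -0.4 -1.7] w 0.0081
rack under [ 0.4850971  -0.28873722  0.0316685 ]
```

Rack underside about 32 mm; tray floor 4 mm.

Request:
{"op": "play_rows", "data": {"rows": [[0.5, [0, 0, -0.5], [0, 0, 0]], [0.5, [0, 0, -1], [0, 0, 0]], [0.5, [0, 0, -1.5], [0, 0, 0]], [0.5, [0, 0, -1.9], [0, 0, 0]], [0.5, [0, 0, -2.2], [0, 0, 0]], [0.5, [0, 0, -2.4], [0, 0, 0]], [0.5, [0, 0, -2.4], [0, 0, 0]], [0.5, [0, 0, -2.4], [0, 0, 0]]]}}

```text
time: 20.5
tool_pos: [0.4864, -0.2963, 0.0693]
ee_rot: [-2.71, 0.001, -2.951]
wrist_force: [0.4, 0.2, -1.5]
width: 0.0082
```

Request:
{"op": "play_rows", "data": {"rows": [[0.5, [0, 0, -0.05], [0, 0, 0]], [0.5, [0, 0, -0.1], [0, 0, 0]], [0.5, [0, 0, -0.15], [0, 0, 0]], [0.5, [0, 0, -0.2], [0, 0, 0]], [0.5, [0, 0, -0.2], [0, 0, 0]]]}}

```text
time: 20.92
tool_pos: [0.487, -0.2965, 0.068]
ee_rot: [-2.709, 0.002, -2.951]
wrist_force: [1.1, -0.2, 0.0]
width: 0.008
```

Request:
{"op": "play_rows", "data": {"rows": [[0.5, [0, 0, -0.05], [0, 0, 0]], [0.5, [0, 0, -0.1], [0, 0, 0]], [0.5, [0, 0, -0.1], [0, 0, 0]], [0.5, [0, 0, -0.1], [0, 0, 0]]]}}

```text
time: 21.25
tool_pos: [0.4876, -0.2967, 0.0678]
ee_rot: [-2.708, 0.003, -2.95]
wrist_force: [1.7, 1.3, 4.0]
width: 0.0079
```

Request:
{"op": "play_rows", "data": {"rows": [[0.5, [0, 0, 0.1], [0, 0, 0]], [1.2, [0, 0, 0.1], [0, 0, 0]], [2, [0, 0, 0.1], [0, 0, 0]], [3, [0, 0, 0.1], [0, 0, 0]], [3, [0, 0, 0.1], [0, 0, 0]], [3, [-0.1, 0.4, 1], [0, 0, 0]], [3, [-0.2, 1.2, 2.7], [0, 0, 0]], [3, [-0.4, 2, 4.5], [0, 0, 0]]]}}

```text
time: 21.92
tool_pos: [0.4813, -0.2757, 0.1109]
ee_rot: [-2.712, -0.001, -2.952]
wrist_force: [0.3, -0.6, -0.5]
width: 0.0301
```

Request:
{"op": "play_rows", "data": {"rows": [[3, [-0.2, 0.8, 2], [0, 0, 0]], [3, [-0.4, 1.6, 4.5], [0, 0, 0]], [3, [-0.8, 1.6, 7.5], [0, 0, 0]], [3, [-3, 1, 11], [0, 0, 0]], [3, [-5, 0, 14], [0, 0, 0]], [3, [-8, -2, 17], [0, 0, 0]], [3, [-11, -4, 18], [0, 0, 0]], [3, [-12, -5, 18], [0, 0, 0]]]}}

```text
time: 22.58
tool_pos: [0.3603, -0.3283, 0.2982]
ee_rot: [-2.701, 0.006, -2.953]
wrist_force: [-0.2, -0.1, -1.1]
width: 0.0304
```

```bash
python3 - <<'E'
from h import *
st()
T=[.4857,-.2883,.194]
RK=[box(-28,28,-38,38,4,36)]
CV=[box(64.5,104.5,-60,60,75,195),box(64.5,68.5,-45,45,195,219)]
bb=lambda m:(lambda i:(i[1].min(),i[1].max(),i[0].min(),i[0].max()))(np.nonzero(m>.5))
pr=lambda t:[int(v) for v in t]
for c in("scene","top"):
    s=snapshot(c);cv2.imwrite(f"pics/end_{c}.png",s["pixels"][:,:,::-1])
    for l,pm in(("slide_rack",sil(RK,[.4857,-.2883,-1.377],s)),("cover",sil(CV,B,s)),("drip_tray",sil(TRAY,T,s)),("slide_box",None),("petri",None),("sticky_pad",None),("dropper_bottle",None),("forceps",None)):
        d=silhouettes(c,l)
        if d: print(c,l,round(d[0]["confidence"],2),int(d[0]["mask"].sum()),pr(bb(d[0]["mask"])),np.round(d[0]["point"]).tolist(),"pred",pr(bb(pm)) if pm is not None else "")
    b=cv2.imread(f"pics/{c}0.png").astype(int);df=np.abs(b-s["pixels"][:,:,::-1].astype(int)).max(2)
    # change fraction in bystander neighbourhoods
    for n,p,h in(("box",(.46,.257),.06),("petri",(.686,.249),.04),("tray-out bottle",tuple(ray((155,426),snapshot("top"),.05)[:2]),.03)):
        q=proj([[p[0]+i*h,p[1]+j*h,.02] for i in(-1,1) for j in(-1,1)],s);x0,y0=q.min(0).astype(int);x1,y1=q.max(0).astype(int)
        print(c,n,"changed>40:",round(float((df[y0:y1,x0:x1]>40).mean()),3))
E
```

```text
t 22.58 tcp [ 0.3603 -0.3283  0.2982] rpy [-2.701  0.006 -2.953] q [-0.653 -0.307  1.611 -0.285  1.499 -2.44 ] F [-0.2 -0.1 -1.1] w 0.0304
scene slide_rack 0.73 435 [326, 349, 159, 184] [174.0, 335.0] pred [325, 349, 167, 184]
scene cover 0.76 1667 [285, 327, 167, 212] [186.0, 305.0] pred [285, 328, 167, 212]
scene drip_tray 0.79 317 [318, 355, 165, 193] [184.0, 339.0] pred [318, 357, 164, 194]
scene slide_box 0.74 1414 [314, 350, 287, 327] [306.0, 333.0] pred 
scene petri 0.62 322 [239, 260, 293, 311] [302.0, 249.0] pred 
scene sticky_pad 0.97 475 [350, 381, 200, 222] [210.0, 363.0] pred 
scene dropper_bottle 0.66 125 [275, 282, 146, 166] [153.0, 277.0] pred 
scene forceps 0.58 67 [357, 376, 263, 274] [266.0, 368.0] pred 
scene box changed>40: 0.0
scene petri changed>40: 0.0
scene tray-out bottle changed>40: 0.0
top slide_rack 0.74 127 [398, 417, 212, 224] [216.0, 410.0] pred [396, 422, 210, 240]
top cover 0.75 747 [325, 344, 169, 220] [196.0, 339.0] pred [326, 344, 168, 220]
top drip_tray 0.91 724 [381, 433, 203, 235] [218.0, 416.0] pred [381, 436, 202, 250]
top slide_box 0.91 1057 [209, 245, 226, 258] [246.0, 229.0] pred 
top petri 0.64 303 [221, 240, 165, 183] [175.0, 233.0] pred 
top sticky_pad 0.83 575 [343, 371, 246, 278] [261.0, 357.0] pred 
top dropper_bottle 0.6 1083 [208, 245, 226, 259] [244.0, 228.0] pred 
top forceps 0.57 70 [272, 284, 261, 281] [274.0, 277.0] pred 
top box changed>40: 0.0
top petri changed>40: 0.0
top tray-out bottle changed>40: 0.0
```

Everything matches the predictions, and the bystanders have not moved, so I'm handing in.

```bash
python3 -c "
from bench import *
print(close_job())"
```

```text
the job is handed in; nothing more can be done
None
```

The job is done and handed in at about 25 s on the robot's clock, against a limit of 58 s. No verdict was reported.

- **Cover:** I caged the lip between the fingers and tipped it about 34°. I then gripped it, swung it upright about the ledge edge and set it down on the ledge 2 mm clear of that edge, just short of the back stop. At the end its outline in both cameras matched a cover standing there to within a pixel.
- **Rack:** I gripped the handle bar with the tool leaned 25° so the gripper's body cleared the standing cover. I lifted it over the cover, turned it square to the tray and lowered it until the wrist felt about 4 N, then let go and backed off. In the scene camera it sits mid-tray at the predicted place and level.
- **Bystanders:** The slide box, petri dish and dropper bottle areas showed no pixel changes. The sticky pad and forceps were re-detected without visible shift, but I only compared those by position, not by pixels. All the forces I read at the end of a move stayed under about 5 N.

**Weaker checks:**
- In the final top view the arm hid part of the rack and tray, so only the visible part could be compared there.
- The top-camera detector called the green slide box the dropper bottle, which was a false hit; the scene camera found the real bottle.
- The fingers read 8 mm on the 9 mm handle bar, but the grip held throughout.

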